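# Sweep blank flanges through the gate into the slot

### The job

Three blank flanges lie loose in front of the low aluminium magazine. With the fingertips, gently push them one after another along the worktop, through the gate between the two posts, so that all three end up lying flat in the slot, completely past the gate. Nothing is to be pinched, lifted or tipped, and the stray black cap and everything else stay where they are.

Things in the scene. Friction and masses are not known exactly. Their poses are not given: they have to be found in the camera images.
- magazine: flange magazine of aluminium strip, fixed, with no floor: flanges slide on the worktop (z = 0). Origin on the worktop midway between the gate posts; x points through the gate into the slot, y across it, z up. Slot from x = 0 to 142 mm, 48 mm wide inside, open on top, between rails 14 mm high, 6 mm thick, each with a 3 mm thick foot outside, out to y = +-45 mm; three flanges fit in a row
- gate (a point): middle of the gate on the worktop (the magazine's origin and axes). Its posts stand at y = +-30 mm, 12 mm in diameter, 26 mm high, 48 mm apart inside: one 40 mm flange passes at a time. Before the gate two straight wings, 14 mm high, 6 mm thick, flare from the posts to x = -50 mm, y = +-75 mm as a funnel
- slot_end (a point): far end of the slot on the worktop, in its middle at the end stop, 142 mm beyond the gate; three flanges take 120 mm of that and push one another along
- flange_1: stainless blank flange, a plain solid disc 40 mm in diameter and 10 mm thick, about 50 g, lying flat on the worktop in front of the magazine's mouth; origin at the centre of its underside, z up; the three flanges are alike, any order will do
- flange_2: stainless blank flange, a plain solid disc 40 mm in diameter and 10 mm thick, about 50 g, lying flat on the worktop in front of the magazine's mouth; origin at the centre of its underside, z up; the three flanges are alike, any order will do
- flange_3: stainless blank flange, a plain solid disc 40 mm in diameter and 10 mm thick, about 50 g, lying flat on the worktop in front of the magazine's mouth; origin at the centre of its underside, z up; the three flanges are alike, any order will do
- stray_cap: black ribbed screw cap, 28 mm in diameter and 12 mm high, 10 g, standing loose among the flanges, to be left alone; origin at the centre of its underside
- clamp: hinged metal vacuum clamp with a wing nut, 55 x 66 x 16 mm, lying flat behind the work, a bystander; origin at the centre of its underside
- o_ring: centring ring with a black O-ring, 40 mm in diameter and 8 mm thick, with an open middle, lying flat behind the work, a bystander; origin at the centre of its underside
- can: small round white can with a blue lid, 40 mm in diameter, 53 mm high, standing behind the work, a bystander; origin at the centre of its underside
Things that resemble listed ones, but are neither listed nor needed, are in the scene too. What is shaped like the flange_1 but brown is not meant.

How it is judged (in metres and radians):
On the way, in this order (a step that is already met when the one before it is completed fails the run):
1. one flange is through the gate and in the slot (((x of flange_1 in the frame of magazine between 0.017 and 0.132 m and y of flange_1 in the frame of magazine between -0.012 and 0.012 m and height (world z) of flange_1 below 0.005 m) or (x of flange_2 in the frame of magazine between 0.017 and 0.132 m and y of flange_2 in the frame of magazine between -0.012 and 0.012 m and height (world z) of flange_2 below 0.005 m) or (x of flange_3 in the frame of magazine between 0.017 and 0.132 m and y of flange_3 in the frame of magazine between -0.012 and 0.012 m and height (world z) of flange_3 below 0.005 m))), for 0.2 s.
2. a second flange is in the slot with the first ((((x of flange_1 in the frame of magazine between 0.017 and 0.132 m and y of flange_1 in the frame of magazine between -0.012 and 0.012 m and height (world z) of flange_1 below 0.005 m) and (x of flange_2 in the frame of magazine between 0.017 and 0.132 m and y of flange_2 in the frame of magazine between -0.012 and 0.012 m and height (world z) of flange_2 below 0.005 m)) or ((x of flange_1 in the frame of magazine between 0.017 and 0.132 m and y of flange_1 in the frame of magazine between -0.012 and 0.012 m and height (world z) of flange_1 below 0.005 m) and (x of flange_3 in the frame of magazine between 0.017 and 0.132 m and y of flange_3 in the frame of magazine between -0.012 and 0.012 m and height (world z) of flange_3 below 0.005 m)) or ((x of flange_2 in the frame of magazine between 0.017 and 0.132 m and y of flange_2 in the frame of magazine between -0.012 and 0.012 m and height (world z) of flange_2 below 0.005 m) and (x of flange_3 in the frame of magazine between 0.017 and 0.132 m and y of flange_3 in the frame of magazine between -0.012 and 0.012 m and height (world z) of flange_3 below 0.005 m)))), for 0.2 s.
3. the third flange is in the slot with the others (x of flange_1 in the frame of magazine between 0.017 and 0.132 m and y of flange_1 in the frame of magazine between -0.012 and 0.012 m and height (world z) of each of flange_1, flange_2, flange_3 below 0.005 m and x of flange_2 in the frame of magazine between 0.017 and 0.132 m and y of flange_2 in the frame of magazine between -0.012 and 0.012 m and x of flange_3 in the frame of magazine between 0.017 and 0.132 m and y of flange_3 in the frame of magazine between -0.012 and 0.012 m), for 0.2 s.
At the end, for the whole second after the job is handed in: All three flanges lie flat (within 0.1 rad, underside centre less than 5 mm above the worktop) and at rest in the slot, their centres at least 17 mm past the line between the gate posts and within 12 mm of the slot's middle line (all of step 3 and angle between each of flange_1, flange_2, flange_3's own z axis and vertical below 0.1 rad and linear speed of each of flange_1, flange_2, flange_3 below 0.01 m/s); the robot touches nothing.
It fails at once if a flange is lifted off the worktop by more than 8 mm or tipped by more than 0.3 rad (height (world z) of any of flange_1, flange_2, flange_3 above 0.008 m or angle between any of flange_1, flange_2, flange_3's own z axis and vertical above 0.3 rad).
It fails at once if a flange is pinched or pressed with more than 15 N by the fingers (contact force between the fingers and flange_1 above 15 N or contact force between the fingers and flange_2 above 15 N or contact force between the fingers and flange_3 above 15 N).
It fails at once if the stray cap or a bystander is moved by more than 15 mm (distance of any of stray_cap, clamp, o_ring, can from where it was at the start of the episode above 0.015 m).
It also fails if it takes over 72 s, if anything falls off the work surface, if the arm or the gripper's body presses on something with over 40 N, if the wrist force passes 120 N, or if a joint passes its speed limit or range.

### The arm

A 6-joint arm with a two-finger parallel gripper is mounted at the origin on a cart in front of the work surface, level with it; the furniture and walls round the work are solid. World frame = base frame: x ahead of the robot, y to its left, z up, the work surface at z = 0. Lengths are in m, angles in degrees, forces in N, time in s.
With the tool pointing down it reaches from about 0.4 to 0.825 m from the base axis. Payload 7 kg.
Tool frame: the origin (TCP) lies between the finger pads; the fingertips stand 22 mm ahead of it and the grasp point (between the pads) lies 3 mm ahead of it; z points along the fingers, y is the direction in which the jaws open and shut (so a half turn about z gives the same grasp; the last joint's range is limited). The gripper opens to 88 mm and grips with 3 to 60 N. Pads are 19 mm wide; open, the fingers measure 130 mm over their backs; the gripper's body (78 mm by 193 mm) begins 47 mm behind the grasp point.
Start: joints at [-58.665, 20.546, 0.682, 0, -70.136, -16.507], TCP at [0.173, -0.653, 0.249] pointing down, gripper open.
Joint ranges: [-176.03, 176.03], [-82.01, 121.73], [-58.28, 71.71], [-173.87, 95.51], [-174.79, -0.11], [-173.66, 173.66]. Speed limits (degrees/s): [136.94, 136.94, 172.46, 180, 180, 180].

### API

Orientations are given as [roll, pitch, yaw] about the fixed x, y, z axes, in that order (R = Rz(yaw) Ry(pitch) Rx(roll)).
In Python, from plant import telemetry, cams, r gives the robot as it stands.
- The arm moves only by the tool carry_out, never from a script. Its argument "commands" is one flat list of numbers, 5 for each row, row after row: the shift along the world's x, y, z as a fraction of full scale, then the turn about the world's z as a fraction of full scale, then the gripper's target within -1 to 1 (shut at 1, half-way at 0, fully open at -1). In form: [x, y, z, turn, claw, x, y, z, turn, claw, ...]. A call has 1 to 8 rows; each row shifts and turns the commanded pose from where the row before left it; what a row does not reach is not made up. Full scale, the value 1, is 0.04 m for a shift and 4 degrees for a turn. A row lasts 1/10 s, in which the tool goes at most 50 mm and 8.59 degrees, less where a joint would pass 70% of its speed; a pose out of reach is approached as far as the arm can. A call with a number of a shift or a turn outside -1 to 1 is refused whole. A call with a gripper value outside its range is refused whole. The fingers move at their own pace and stop on an object; "grip_force" is the grip in N (left out, the last holds). Time passes only in rows, so rows that do not move let the fingers close. It gives the time, the measured TCP pose, the force and the opening at its end, in the units of the state.
- telemetry.get_state(): the state, without advancing time (a new reading comes with each control period).
- cams.capture(name): name is "scene" or "top" or "wrist"; returns a dict with "frame" (420x560x3 uint8, red, green, blue), "camera_matrix" (3x3 intrinsics, pixels), "k1" (the pictures are not rectified: a ray, as slopes to the right and down, at radius r is drawn at 1 + k1 r^2 times it, then the intrinsics apply), "camera_from_world" (4x4, takes a point from world to camera coordinates); the wrist camera has in their place "mount" (4x4, takes a point from camera to tool coordinates, whose origin is the TCP and whose axes are the flange's). Camera axes: x right, y down, z forward; pixel columns grow to the right and rows downward; lengths in m; the calibration is good to about 2 mm. A picture is of the moment at which its call begins: read the wrist's pose just before it. There is no depth.
- r.close_job(): hands the job in, once; it reports no verdict.
The state is a dict: "time_s": time; "joints": joint angles; "qd": joint speeds; "joint_torque": joint torques, N m; "tcp_pos": TCP position; "eef_rot": TCP orientation; "contact_force": force on the tool from outside, world axes, zero at the start; "moment": the same for the moment, N m; "gripper_width": finger opening in m.
Only numpy, scipy, OpenCV 4.12 (cv2) and the standard library are available. Lean on these libraries where they do the work, as an engineer would, in place of code of your own. Each camera call takes 0.05 s, during which the arm holds its last target. There are 200 camera calls.

## Working session

There is one attempt and no reset: what is moved stays moved. The work goes in short steps, Python scripts to look and compute and a tool call to move; the robot and the scene stay as the last step left them, time stands still between calls to the robot, and variables do not carry over. Pictures are saved under pics/ and viewed, about 8 in all and at most 12, crops included, and the job is handed in when it is done.

Besides the shell and the picture viewer there is one more tool, called after "Call:" as name(argument=value, ...), one argument or row to a line, values as JSON. carry_out: Moves the arm, as the interface text tells. Shift numbers are shares of 0.04 m and turn numbers shares of 4 degrees, none past 1 either way. Its arguments: {"type":"object","properties":{"commands":{"type":"array"},"grip_force":{"type":"number"}},"required":["commands"]}

```bash
mkdir -p pics; cat > h.py <<'E'
from plant import telemetry, cams, r
import numpy as np, cv2
def shot(n,f=None):
    c=cams.capture(n)
    if f: cv2.imwrite('pics/'+f,c['frame'][:,:,::-1])
    return c
def ray2plane(c,px,z=0.):
    K=c['camera_matrix'];d=np.array([c['k1'],0,0,0,0.]) 
    p=cv2.undistortPoints(np.array([[px]],float),K,d)[0,0]
    T=np.linalg.inv(c['camera_from_world'])
    v=T[:3,:3]@np.array([p[0],p[1],1]);o=T[:3,3]
    return o+v*(z-o[2])/v[2]
def proj(c,P):
    T=c['camera_from_world'];q=np.atleast_2d(P)@T[:3,:3].T+T[:3,3]
    return cv2.projectPoints(q,np.zeros(3),np.zeros(3),c['camera_matrix'],np.array([c['k1'],0,0,0,0.]))[0][:,0]
E
python3 - <<'E'
from h import *
print(telemetry.get_state())
for n in('top','scene'):
    c=shot(n,n+'0.png'); print(n,c['camera_matrix'],c['k1'],np.linalg.inv(c['camera_from_world']).round(3))
E
```

```text
{'time_s': 0.0, 'joints': array([-5.86665947e+01,  2.05908521e+01,  6.32356100e-01, -2.06570884e-02,
       -7.01351611e+01, -1.65088380e+01]), 'qd': array([ 0.05530212,  0.03699156, -0.09869172, -0.01082266,  0.05284236,
        0.06715696]), 'joint_torque': array([-6.95468661e-04, -5.82728970e+01,  2.93055063e+01,  6.99737549e+00,
        6.85686129e-03, -1.92866296e-04]), 'tcp_pos': array([ 0.17258609, -0.65208355,  0.24761678]), 'eef_rot': array([ 1.79904685e+02, -7.99824064e-03, -1.65182461e+02]), 'contact_force': array([ 1.14266942,  0.2830505 , -0.10109234]), 'moment': array([0.01663941, 0.02506955, 0.05182788]), 'gripper_width': 0.08768718373038549}
top [[482.46146342   0.         287.80665671]
 [  0.         482.46146342 212.41609724]
 [  0.           0.           1.        ]] -0.016334232431659927 [[-0.024 -0.997  0.077  0.54 ]
 [-1.     0.026  0.015  0.344]
 [-0.017 -0.077 -0.997  0.994]
 [ 0.     0.     0.     1.   ]]
scene [[395.85801331   0.         278.33753476]
 [  0.         395.85801331 212.23046862]
 [  0.           0.           1.        ]] -0.07530794820684829 [[ 0.479 -0.493  0.727 -0.027]
 [-0.878 -0.278  0.389 -0.004]
 [ 0.01  -0.824 -0.566  0.497]
 [ 0.     0.     0.     1.   ]]
```

View pics/top0.png

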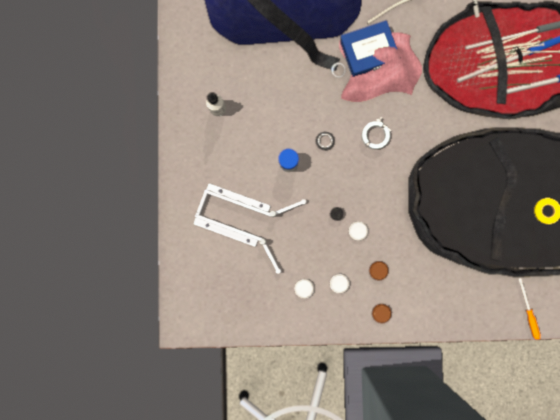

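View pics/scene0.png

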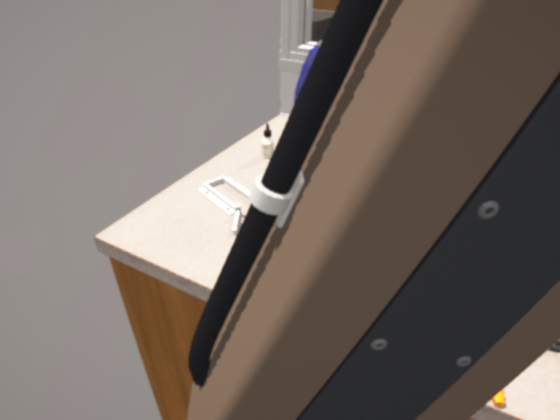

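The top view shows three bright flanges near (358,231), (339,284) and (304,289). The cap is at (337,213), the brown decoys at (379,270) and (381,313), and the magazine gate around (267,227), with the slot running to the left. The scene view is mostly blocked by the arm.

```bash
cat > meas.py <<'E'
from h import *
def flanges(c,amin=120):
    h=cv2.cvtColor(c['frame'],cv2.COLOR_RGB2HSV)
    m=((h[...,1]<40)&(h[...,2]>190)).astype(np.uint8)
    n,l,s,ce=cv2.connectedComponentsWithStats(m)
    return [(ce[i].round(1),s[i,2:].tolist()) for i in range(1,n) if s[i,4]>amin],m
E
python3 - <<'E'
from meas import *
c=shot('top')
f,m=flanges(c,60)
for ce,s in f: print(ce,s,ray2plane(c,ce,.01).round(4))
h=cv2.cvtColor(c['frame'],cv2.COLOR_RGB2HSV)
print('dark/brown/blue')
for nm,mm,z in(('dark',h[...,2]<60,.012),('brown',(h[...,1]>150)&(h[...,0]<15)&(h[...,2]<190),.01),('blue',(h[...,0]>100)&(h[...,0]<125)&(h[...,1]>180),.053)):
    n,l,s,ce=cv2.connectedComponentsWithStats(mm.astype(np.uint8))
    for i in range(1,n):
        if 60<s[i,4]<1500 and 200<ce[i][0]<420 and 130<ce[i][1]<340: print(nm,ce[i].round(1),s[i,2:],ray2plane(c,ce[i],z).round(4))
im=c['frame'][170:330,180:400,::-1]
cv2.imwrite('pics/crop.png',cv2.resize(im,(792,576),interpolation=cv2.INTER_CUBIC))
E
```

```text
[369.   45.5] [37, 27, 542] [0.9634 0.1794 0.01  ]
[478.4  71.7] [38, 16, 70] [ 0.9004 -0.0464  0.01  ]
[532.9  84.6] [50, 14, 122] [ 0.8698 -0.1582  0.01  ]
[210.9 106. ] [14, 10, 66] [0.8432 0.5137 0.01  ]
[375.7 132.8] [30, 32, 373] [0.7765 0.1727 0.01  ]
[237.7 216.5] [114, 92, 1966] [0.6103 0.4613 0.01  ]
[357.3 230.2] [20, 21, 300] [0.5762 0.2179 0.01  ]
[338.3 283.3] [20, 20, 307] [0.4699 0.26   0.01  ]
[302.9 288.2] [20, 21, 309] [0.4617 0.3317 0.01  ]
[523.8 293. ] [12, 31, 120] [ 0.4413 -0.1124  0.01  ]
[296.3 406.4] [104, 48, 953] [0.2288 0.351  0.01  ]
dark/brown/blue
dark [336.8 213.3] [11 10 77] [0.6115 0.2587 0.012 ]
brown [378.5 270.2] [ 18  17 244] [0.4943 0.1779 0.01  ]
brown [381.3 312.9] [ 18  17 247] [0.4087 0.1755 0.01  ]
blue [288.3 158.7] [ 18  19 264] [0.719  0.3542 0.053 ]
```

View pics/crop.png

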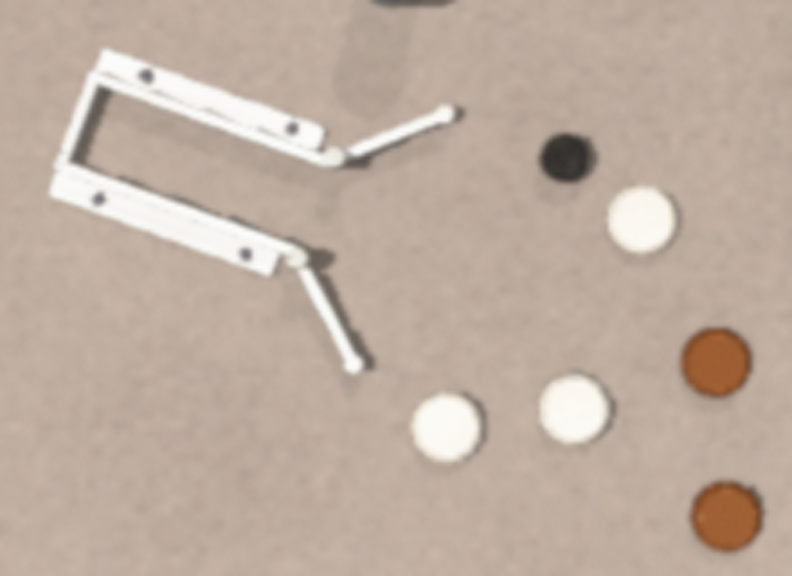

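The crop shows the post tops at crop (335,156) and (297,257), the wing tips at (452,113) and (354,366), and the end stop at roughly (80,122). The cap stands close to the right-hand flange.

```bash
python3 - <<'E'
from h import *
c=shot('top')
g=lambda x,y,z: ray2plane(c,(x/3.6+180-.35,y/3.6+170-.35),z)[:2]
p1,p2=g(335,156,.026),g(297,257,.026)
e1,e2=g(97,78,.014),g(68,163,.014)
w1,w2=g(452,113,.014),g(354,366,.014)
gate=(p1+p2)/2;end=(e1+e2)/2
print(p1,p2,np.linalg.norm(p1-p2),'gate',gate,'end',end,np.linalg.norm(end-gate))
print('wings',w1,w2,np.linalg.norm(w1-w2),'mid',(w1+w2)/2)
d1=end-(w1+w2)/2; d2=p1-p2
for d in(d1,end-gate,[d2[1],-d2[0]],[-d2[1],d2[0]],[(w1-w2)[1],-(w1-w2)[0]]): print(np.degrees(np.arctan2(d[1],d[0])))
th=np.arctan2(d1[1],d1[0]);R=np.array([[np.cos(th),np.sin(th)],[-np.sin(th),np.cos(th)]])
for n,p in dict(A=(.5762,.2179),B=(.4699,.26),C=(.4617,.3317),cap=(.6115,.2587),br1=(.4943,.1779),br2=(.4087,.1755),w1=w1,w2=w2,end=end).items(): print(n,(R@(np.array(p)-gate)*1000).round(1))
E
```

```text
[0.61448671 0.38868086] [0.55861319 0.41109881] 0.060203108443839866 gate [0.58654995 0.39988984] end [0.63937768 0.53247599] 0.14272300398409749
wings [0.63814422 0.32237019] [0.49699745 0.381171  ] 0.1529050249160231 mid [0.56757084 0.35177059]
68.32862787828047
68.27564693489481
-111.86198280636445
68.13801719363556
-112.61628498047054
A [-172.9  -57.6]
B [-173.1   56.7]
C [-109.5   90.8]
cap [-122.   -75.3]
br1 [-240.4    3.8]
br2 [-274.2   82.4]
w1 [-53.  -76.6]
w2 [-50.5  76.3]
end [ 1.427e+02 -1.000e-01]
```

Measured lengths agree with the given ones (posts 60.2 mm apart, slot 142.7 mm, wing span 153 mm). The gate is at (0.5865, 0.3999) and its axis at 68.2°.

Plan: with the fingers open 20 mm as a two-point cradle, steer C, then B, then A into the gate mouth. Each flange pushes the one before it along. The last push is made with the fingers closed and turned end-on. First I move across.

Call:
carry_out(
  commands=[0.75, 0.9, 0, -0.5, 0.545, 0.75, 0.9, 0, -0.5, 0.545, 0.75, 0.9, 0, -0.5, 0.545, 0.75, 0.9, 0, -0.5, 0.545, 0.75, 0.9, 0, -0.5, 0.545, 0.75, 0.9, 0, -0.5, 0.545, 0.75, 0.9, 0, -0.5, 0.545, 0.75, 0.9, 0, -0.5, 0.545],
  grip_force=5,
)

```text
time_s: 1.0
tcp_pos: [0.4136, -0.3628, 0.2487]
eef_rot: [-180.0, 0.0, 178.7]
contact_force: [-0.1, -0.1, 0.0]
gripper_width: 0.0293
```

Call:
carry_out(
  commands=[0.3, 0.9, 0, 0, 0.545, 0.3, 0.9, 0, 0, 0.545, 0.3, 0.9, 0, 0, 0.545, 0.3, 0.9, 0, 0, 0.545, 0.2, 0.9, 0, 0, 0.545, 0, 0.9, 0, 0, 0.545, 0, 0.9, 0, 0, 0.545, 0, 0.9, 0, 0, 0.545],
)

```text
time_s: 1.8
tcp_pos: [0.4684, -0.075, 0.2486]
eef_rot: [180.0, 0.0, 178.8]
contact_force: [1.9, 0.7, -0.0]
gripper_width: 0.0201
```

Call:
carry_out(
  commands=[-0.1, 0.9, 0, 0, 0.545, -0.1, 0.9, 0, 0, 0.545, -0.1, 0.9, 0, 0, 0.545, -0.1, 0.9, 0, 0, 0.545, -0.1, 0.9, 0, 0, 0.545, -0.1, 0.9, 0, 0, 0.545, -0.1, 0.9, 0, 0, 0.545, -0.1, 0.9, 0, 0, 0.545],
)

```text
time_s: 2.6
tcp_pos: [0.4362, 0.2129, 0.2487]
eef_rot: [180.0, 0.0, 178.8]
contact_force: [0.4, 0.8, 0.8]
gripper_width: 0.02
```

Call:
carry_out(
  commands=[-0.15, 0.75, -0.9, 0, 0.545, -0.15, 0.75, -0.9, 0, 0.545, -0.15, 0.75, -0.9, 0, 0.545, -0.15, 0.75, -0.9, 0, 0.545, 0, 0, 0, 0, 0.545, 0, 0, 0, 0, 0.545],
)

```text
time_s: 3.2
tcp_pos: [0.4122, 0.3314, 0.1036]
eef_rot: [-179.9, -0.1, 178.9]
contact_force: [0.2, -0.4, 0.1]
gripper_width: 0.0197
```

```bash
cat >> meas.py <<'E'
from scipy.spatial.transform import Rotation as Ro
def wrist(f=None):
    s=telemetry.get_state();c=dict(shot('wrist',f))
    T=np.eye(4);T[:3,:3]=Ro.from_euler('xyz',s['eef_rot'],degrees=True).as_matrix();T[:3,3]=s['tcp_pos']
    c['camera_from_world']=np.linalg.inv(T@c['mount']);return c,s
G=np.array([.5865,.3999]);TH=np.radians(68.3)
RM=np.array([[np.cos(TH),-np.sin(TH)],[np.sin(TH),np.cos(TH)]])
toM=lambda p:(RM.T@(np.array(p)[:2]-G)*1000).round(1)
toW=lambda m:G+RM@np.array(m)/1000
def top():
    c=shot('top')
    for ce,s in flanges(c,40)[0]:
        p=ray2plane(c,ce,.01)
        if .35<p[0]<.75 and .1<p[1]<.6: print('top',ce,s,p[:2].round(4),'M',toM(p))
    return c
E
python3 - <<'E'
from meas import *
c,s=wrist('w1.png');print(s['tcp_pos'],s['eef_rot'],s['contact_force'])
f,m=flanges(c,300)
for ce,b in f: p=ray2plane(c,ce,.01);print(ce,b,p.round(4),toM(p))
top()
E
```

```text
[0.41219271 0.33141988 0.10355449] [-1.79852139e+02 -7.45521615e-02  1.78908123e+02] [ 0.18790014 -0.41145155  0.13312494]
[270.3  18.7] [50, 50, 563] [0.2639 0.3242 0.01  ] [-189.6  271.8]
top [238.5 217. ] [113, 93, 2149] [0.6093 0.4597] M [64.  1.]
top [357.3 230.4] [20, 22, 329] [0.5758 0.2179] M [-173.1  -57.3]
top [338.4 282.5] [21, 20, 304] [0.4715 0.2597] M [-172.8   55.1]
top [302.  286.1] [20, 18, 243] [0.466  0.3334] M [-106.3   87.4]
```

View pics/w1.png

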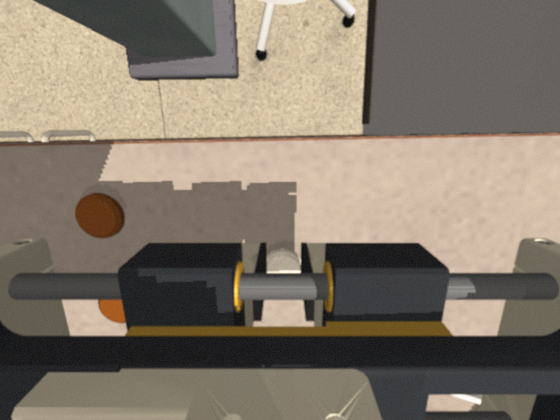

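The wrist view looks back towards the robot and the fingers block it, so it shows only the brown decoys. The top camera will do the tracking. I'll write a small planner that converts a flange path into row numbers.

```bash
cat > plan.py <<'E'
from meas import *
def bez(P,n=200):
    P=np.array(P,float);t=np.linspace(0,1,n)[:,None]
    return (1-t)**3*P[0]+3*(1-t)**2*t*P[1]+3*(1-t)*t*t*P[2]+t**3*P[3]
def plan(P,x_end,off=26.8,step=7.,claw=.545):
    """flange path: bezier P then straight to x_end, mag. frame mm; prints rows from the present pose"""
    s=telemetry.get_state();pos=s['tcp_pos'][:2].copy();yaw=s['eef_rot'][2]
    b=bez(P);b=np.vstack([b,np.linspace(b[-1],[x_end,0],100)[1:]])
    L=np.r_[0,np.cumsum(np.linalg.norm(np.diff(b,axis=0),axis=1))]
    n=int(np.ceil(L[-1]/step));q=np.linspace(0,L[-1],n+1)
    c=np.c_[np.interp(q,L,b[:,0]),np.interp(q,L,b[:,1])]
    a=np.gradient(b,L,axis=0);h=np.degrees(np.arctan2(a[:,1],a[:,0]));hh=np.interp(q,L,h)
    rows=[]
    for k in range(n+1):
        th=np.radians(hh[k]);tgt=toW(c[k]-off*np.array([np.cos(th),np.sin(th)]))
        dy=(hh[k]-111.7-yaw+180)%360-180
        r3=[round(v*20)/20 for v in (tgt-pos)/.04]+[np.clip(round(dy/4*20)/20,-1,1)]
        pos=pos+np.array(r3[:2])*.04;yaw+=4*r3[2];rows.append(r3)
    for i in range(0,len(rows),8):
        print('call',i//8,c[min(i+7,n)].round(0),hh[min(i+7,n)].round(0),', '.join(f'{a:g}, {b_:g}, 0, {t:g}, {claw:g}' for a,b_,t in rows[i:i+8]))
E
python3 -c "
from plan import *
plan([(-109.5,91),(-90,35),(-85,0),(-35,0)],8)"
```

```text
call 0 [-94.  46.] -69.0 0.55, 0.05, 0, -0.35, 0.545, 0.15, 0, 0, -0.1, 0.545, 0.2, 0, 0, -0.05, 0.545, 0.15, -0.05, 0, -0.05, 0.545, 0.2, 0, 0, 0.05, 0.545, 0.15, 0, 0, 0.1, 0.545, 0.15, 0, 0, 0.25, 0.545, 0.2, -0.05, 0, 0.35, 0.545
call 1 [-60.   4.] -22.0 0.15, 0, 0, 0.5, 0.545, 0.2, -0.05, 0, 0.7, 0.545, 0.15, 0, 0, 1, 0.545, 0.2, -0.05, 0, 1, 0.545, 0.2, 0, 0, 1, 0.545, 0.2, -0.05, 0, 1, 0.545, 0.2, 0, 0, 1, 0.545, 0.15, 0.05, 0, 1, 0.545
call 2 [-6.  0.] 0.0 0.2, 0.1, 0, 1, 0.545, 0.15, 0.1, 0, 1, 0.545, 0.15, 0.1, 0, 1, 0.545, 0.1, 0.15, 0, 1, 0.545, 0.05, 0.2, 0, 1, 0.545, 0.05, 0.15, 0, 1, 0.545, 0.05, 0.15, 0, 1, 0.545, 0.1, 0.15, 0, 1, 0.545
call 3 [8. 0.] 0.0 0.05, 0.15, 0, 1, 0.545, 0.05, 0.15, 0, 0.95, 0.545
```

Call:
carry_out(
  commands=[0, 0, -0.7, 0, 0.545, 0, 0, -0.6, 0, 0.545, 0, 0, -0.4, 0, 0.545, 0, 0, -0.2, 0, 0.545, 0, 0, -0.05, 0, 0.545, 0, 0, 0, 0, 0.545],
)

```text
time_s: 3.9
tcp_pos: [0.4133, 0.3317, 0.0275]
eef_rot: [179.9, 0.0, 178.8]
contact_force: [0.3, 1.0, 0.0]
gripper_width: 0.0201
```

Call:
carry_out(
  commands=[0.25, 0, 0, -0.1, 0.545, 0.15, 0, 0, -0.1, 0.545, 0.1, 0, 0, -0.1, 0.545, 0.1, 0, 0, -0.1, 0.545, 0.15, 0, 0, -0.05, 0.545, 0.15, 0, 0, 0, 0.545, 0.15, 0, 0, 0, 0.545, 0.15, 0, 0, 0, 0.545],
)

```text
time_s: 4.7
tcp_pos: [0.4612, 0.3315, 0.0265]
eef_rot: [-180.0, -0.0, 177.0]
contact_force: [-0.2, -0.1, 0.9]
gripper_width: 0.0196
```

```bash
python3 - <<'E'
from plan import *
s=telemetry.get_state();y=np.radians(s['eef_rot'][2]-180);p=s['tcp_pos'][:2]+.0268*np.array([np.cos(y),np.sin(y)])
print('pred',p,toM(p),s['gripper_width']);top()
m=toM(p);h=y-TH
plan([m,m+35*np.array([np.cos(h),np.sin(h)]),(-80,0),(-40,0)],8,step=4.2)
E
```

```text
pred [0.48800739 0.33010907] [-101.3   65.7] 0.019589549517403576
top [283.7 151.6] [24, 18, 48] [0.7423 0.3639] M [  24.2 -158.1]
top [237.9 215.9] [113, 88, 2136] [0.6116 0.4609] M [65.9 -0.7]
top [357.3 230.5] [20, 21, 332] [0.5755 0.2179] M [-173.1  -57.1]
call 0 [-91.  38.] -67.0 0, 0, 0, 0, 0.545, 0.1, 0, 0, 0, 0.545, 0.1, 0, 0, 0.05, 0.545, 0.1, -0.05, 0, 0.1, 0.545, 0.1, 0, 0, 0.15, 0.545, 0.1, 0, 0, 0.2, 0.545, 0.1, 0, 0, 0.3, 0.545, 0.1, -0.05, 0, 0.35, 0.545
call 1 [-73.  11.] -40.0 0.1, 0, 0, 0.45, 0.545, 0.1, 0, 0, 0.55, 0.545, 0.15, -0.05, 0, 0.65, 0.545, 0.1, 0, 0, 0.7, 0.545, 0.1, 0, 0, 0.9, 0.545, 0.1, -0.05, 0, 1, 0.545, 0.15, 0, 0, 1, 0.545, 0.1, 0, 0, 1, 0.545
call 2 [-42.   0.] -2.0 0.1, 0, 0, 1, 0.545, 0.15, 0, 0, 1, 0.545, 0.1, 0.05, 0, 1, 0.545, 0.1, 0, 0, 1, 0.545, 0.15, 0.05, 0, 1, 0.545, 0.1, 0.05, 0, 1, 0.545, 0.1, 0.1, 0, 1, 0.545, 0.05, 0.05, 0, 1, 0.545
call 3 [-9.  0.] 0.0 0.05, 0.1, 0, 1, 0.545, 0.05, 0.1, 0, 1, 0.545, 0.05, 0.1, 0, 0.4, 0.545, 0.05, 0.1, 0, 0, 0.545, 0, 0.1, 0, 0, 0.545, 0.05, 0.1, 0, 0, 0.545, 0.05, 0.1, 0, 0, 0.545, 0.05, 0.1, 0, 0, 0.545
call 4 [8. 0.] 0.0 0, 0.1, 0, 0, 0.545, 0.05, 0.05, 0, 0, 0.545, 0.05, 0.1, 0, 0, 0.545, 0.05, 0.1, 0, 0, 0.545
```

```bash
sed -i "s/hh=np.interp(q,L,h)/hh=np.interp(q,L,h);hh=uniform_filter1d(hh,sm,mode='nearest')/; s/claw=.545):/claw=.545,sm=11):/; s/^from meas import \*/from meas import *\nfrom scipy.ndimage import uniform_filter1d/" plan.py
cat >> plan.py <<'E'
def here(off=26.8):
    s=telemetry.get_state();y=np.radians(s['eef_rot'][2]-180);p=s['tcp_pos'][:2]+off/1000*np.array([np.cos(y),np.sin(y)])
    h=(np.degrees(y-TH)+180)%360-180;print('tcp',s['tcp_pos'].round(4),'flange M',toM(p),'heading',h.round(1),'F',s['contact_force'].round(1),s['gripper_width'].round(4));return toM(p),h
E
python3 - <<'E'
from plan import *
m,h=here();h=np.radians(h)
plan([m,m+35*np.array([np.cos(h),np.sin(h)]),(-80,0),(-40,0)],8,step=4.2)
shot('scene','s1.png')
E
```

```text
Traceback (most recent call last):
  File "plan.py", line 24, in here
    h=(np.degrees(y-TH)+180)%360-180;print('tcp',s['tcp_pos'].round(4),'flange M',toM(p),'heading',h.round(1),'F',s['contact_force'].round(1),s['gripper_width'].round(4));return toM(p),h
                                                                                                                                              ^^^^^^^^^^^^^^^^^^^^^^^^
AttributeError: 'float' object has no attribute 'round'
```

```bash
sed -i "s/s\['gripper_width'\].round(4)/round(s['gripper_width'],4)/" plan.py
python3 - <<'E'
from plan import *
m,h=here();h=np.radians(h)
plan([m,m+35*np.array([np.cos(h),np.sin(h)]),(-80,0),(-40,0)],8,step=4.2)
c=shot('scene');im=c['frame'];P=proj(c,np.r_[toW(m),.01])[0];print(P)
cv2.imwrite('pics/s1.png',im[:,:,::-1])
E
```

```text
tcp [0.462  0.3317 0.0265] flange M [-100.8   65.1] heading -71.3 F [1.9 0.6 0.8] 0.0198
call 0 [-91.  38.] -65.0 0, 0, 0, 0.1, 0.545, 0.1, 0, 0, 0.05, 0.545, 0.1, 0, 0, 0.1, 0.545, 0.1, -0.05, 0, 0.15, 0.545, 0.1, 0, 0, 0.2, 0.545, 0.1, 0, 0, 0.25, 0.545, 0.1, -0.05, 0, 0.3, 0.545, 0.1, 0, 0, 0.4, 0.545
call 1 [-72.  11.] -39.0 0.15, 0, 0, 0.5, 0.545, 0.1, -0.05, 0, 0.6, 0.545, 0.1, 0, 0, 0.7, 0.545, 0.1, 0, 0, 0.75, 0.545, 0.1, -0.05, 0, 0.9, 0.545, 0.15, 0, 0, 1, 0.545, 0.1, 0, 0, 1, 0.545, 0.1, 0, 0, 1, 0.545
call 2 [-42.   0.] -6.0 0.15, 0, 0, 1, 0.545, 0.1, 0, 0, 1, 0.545, 0.1, 0.05, 0, 1, 0.545, 0.1, 0.05, 0, 1, 0.545, 0.1, 0.05, 0, 1, 0.545, 0.1, 0.05, 0, 1, 0.545, 0.1, 0.05, 0, 1, 0.545, 0.05, 0.1, 0, 1, 0.545
call 3 [-9.  0.] -0.0 0.05, 0.1, 0, 0.75, 0.545, 0.1, 0.05, 0, 0.4, 0.545, 0.05, 0.1, 0, 0.3, 0.545, 0.05, 0.1, 0, 0.2, 0.545, 0, 0.1, 0, 0.15, 0.545, 0.05, 0.1, 0, 0, 0.545, 0.05, 0.1, 0, 0, 0.545, 0.05, 0.1, 0, 0, 0.545
call 4 [8. 0.] -0.0 0, 0.1, 0, 0, 0.545, 0.05, 0.1, 0, 0, 0.545, 0.05, 0.05, 0, 0, 0.545, 0.05, 0.1, 0, 0, 0.545
[252.35264603 239.57917975]
```

View pics/s1.png

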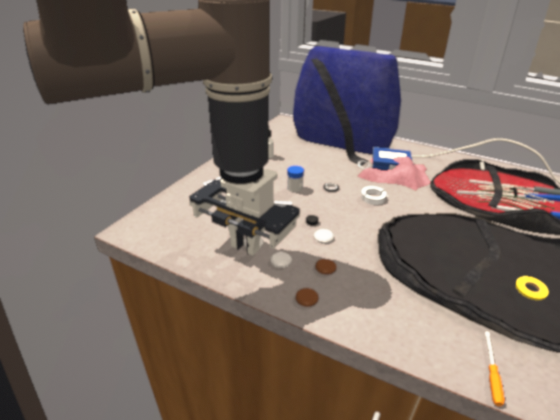

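The scene view shows the fingers at about (243,240) with flange C hidden in front of them. Flange B at (281,260), flange A at (323,237) and the cap at (312,220) haven't moved. I'll carry on with the curve.

Call:
carry_out(
  commands=[0.05, 0, 0, 0.1, 0.545, 0.1, 0, 0, 0.05, 0.545, 0.1, 0, 0, 0.1, 0.545, 0.1, -0.05, 0, 0.15, 0.545, 0.1, 0, 0, 0.2, 0.545, 0.1, 0, 0, 0.25, 0.545, 0.1, -0.05, 0, 0.3, 0.545, 0.1, 0, 0, 0.4, 0.545],
)

```text
time_s: 5.6
tcp_pos: [0.491, 0.3272, 0.0265]
eef_rot: [-180.0, -0.0, -176.7]
contact_force: [-0.1, -0.6, 0.2]
gripper_width: 0.0199
```

Call:
carry_out(
  commands=[0.15, 0, 0, 0.5, 0.545, 0.1, -0.05, 0, 0.6, 0.545, 0.1, 0, 0, 0.7, 0.545, 0.1, 0, 0, 0.75, 0.545, 0.1, -0.05, 0, 0.9, 0.545, 0.15, 0, 0, 1, 0.545, 0.1, 0, 0, 1, 0.545, 0.1, 0, 0, 1, 0.545],
)

```text
time_s: 6.4
tcp_pos: [0.5271, 0.3232, 0.0265]
eef_rot: [-180.0, -0.0, -150.8]
contact_force: [-0.6, -0.9, 0.5]
gripper_width: 0.0203
```

```bash
python3 - <<'E'
from plan import *
here();top()
E
```

```text
tcp [0.5271 0.3232 0.0265] flange M [-72.4  10. ] heading -39.1 F [-0.6 -0.9  0.5] 0.0203
top [284.1 153.6] [25, 25, 81] [0.7381 0.3632] M [  21.9 -154.5]
top [236.3 214.8] [115, 74, 2182] [0.6139 0.4641] M [69.8 -1.7]
top [359.9 229.8] [13, 15, 122] [0.5768 0.2126] M [-177.6  -60.3]
top [198.8 238.8] [20, 7, 52] [0.5667 0.5418] M [124.5  70.9]
top [214.4 251.6] [31, 18, 180] [0.5398 0.5101] M [85.1 84.1]
top [175.3 253.9] [15, 17, 88] [0.537  0.5903] M [158.6 116.4]
top [245.4 262.8] [11, 13, 51] [0.5156 0.4472] M [17.7 83.4]
top [180.7 284.1] [14, 15, 58] [0.4756 0.5797] M [126.1 169.6]
top [192.3 301.7] [12, 16, 69] [0.4396 0.5564] M [ 91.1 194.3]
top [400.4 299.2] [15, 13, 64] [0.4351 0.1361] M [-301.1   43.1]
top [415.8 309. ] [40, 20, 319] [0.4149 0.106 ] M [-336.5   50.8]
top [184.4 313.2] [11, 8, 41] [0.4169 0.5727] M [ 97.9 221.4]
top [197.2 326.5] [17, 20, 147] [0.3899 0.547 ] M [ 64.  237.1]
top [184.2 323.5] [18, 10, 57] [0.3964 0.5733] M [ 90.8 240.8]
```

Call:
carry_out(
  commands=[0.15, 0, 0, 1, 0.545, 0.1, 0, 0, 1, 0.545, 0.1, 0.05, 0, 1, 0.545, 0.1, 0.05, 0, 1, 0.545, 0.1, 0.05, 0, 1, 0.545, 0.1, 0.05, 0, 1, 0.545, 0.1, 0.05, 0, 1, 0.545, 0.05, 0.1, 0, 1, 0.545],
)

```text
time_s: 7.25
tcp_pos: [0.559, 0.3372, 0.0265]
eef_rot: [180.0, -0.0, -118.9]
contact_force: [0.3, -0.2, 1.0]
gripper_width: 0.0198
```

```bash
python3 - <<'E'
from plan import *
m,h=here()
plan([m,m+[10,-1],(-28,0),(-20,0)],8,step=4.2,sm=5)
c=shot('top');cv2.imwrite('pics/t2.png',cv2.resize(c['frame'][150:320,180:400,::-1],(770,595),interpolation=cv2.INTER_CUBIC))
E
```

```text
tcp [0.559  0.3372 0.0265] flange M [-41.9  -1. ] heading -7.2 F [ 0.3 -0.2  1. ] 0.0198
call 0 [-13.   0.] 0.0 0.05, 0, 0, 1, 0.545, 0.05, 0.05, 0, 0.7, 0.545, 0.1, 0.1, 0, 0.55, 0.545, 0, 0.1, 0, 0.35, 0.545, 0.05, 0.1, 0, 0.1, 0.545, 0.05, 0.1, 0, -0.2, 0.545, 0, 0.1, 0, -0.35, 0.545, 0, 0.1, 0, -0.3, 0.545
call 1 [8. 0.] 0.0 0.05, 0.1, 0, -0.05, 0.545, 0.05, 0.1, 0, 0, 0.545, 0.05, 0.1, 0, 0, 0.545, 0.05, 0.1, 0, 0, 0.545, 0, 0.1, 0, 0, 0.545
```

View pics/t2.png

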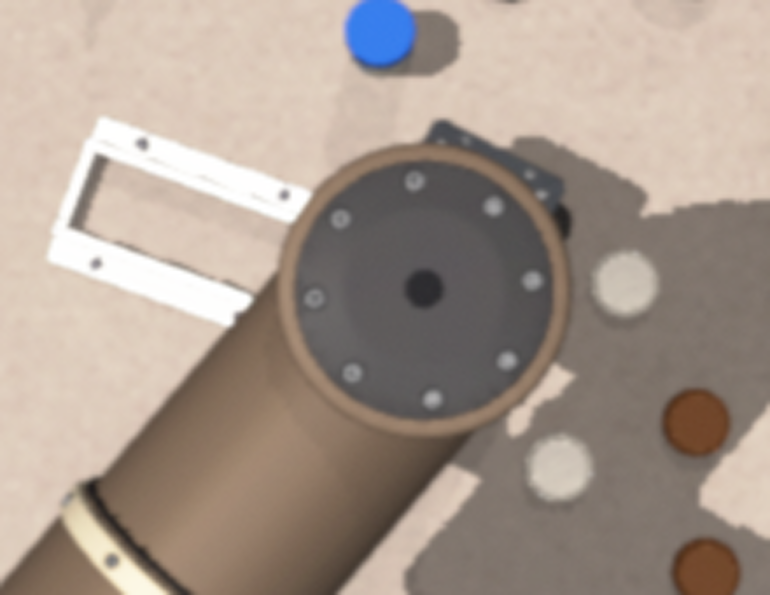

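The arm hides C, and A, B and the cap are unmoved. I'll push straight through the gate up to the cradle limit.

Call:
carry_out(
  commands=[0.05, 0.05, 0, 0.6, 0.545, 0.05, 0.1, 0, 0.6, 0.545, 0.05, 0.1, 0, 0.4, 0.545, 0.05, 0.1, 0, 0.2, 0.545, 0.05, 0.1, 0, 0, 0.545, 0.05, 0.1, 0, 0, 0.545, 0.05, 0.1, 0, 0, 0.545, 0.05, 0.1, 0, 0, 0.545],
)

```text
time_s: 8.1
tcp_pos: [0.5748, 0.3678, 0.0265]
eef_rot: [180.0, -0.0, -111.8]
contact_force: [-0.1, 0.1, 0.8]
gripper_width: 0.0198
```

Call:
carry_out(
  commands=[0.05, 0.1, 0, 0, 0.545, 0, 0.1, 0, 0, 0.545, 0.05, 0.1, 0, 0, 0.545, 0, 0.1, 0, 0, 0.545, 0, 0, 0, 0, 0.545],
)

```text
time_s: 8.6
tcp_pos: [0.5788, 0.3842, 0.0266]
eef_rot: [-180.0, 0.0, -111.7]
contact_force: [-0.3, -0.4, -0.3]
gripper_width: 0.02
```

Call:
carry_out(
  commands=[-0.15, -0.35, 0, 0, 0.545, 0, 0, 0.75, 0, 0.545, 0, 0, 0.75, -0.7, 0.545, -0.7, -0.7, 0, -1, 0.545, -0.7, -0.7, 0, -1, 0.545, -0.7, -0.7, 0, -1, 0.545, -0.7, -0.75, 0, -1, 0.545, -0.7, -0.75, 0, -1, 0.545],
)

```text
time_s: 9.4
tcp_pos: [0.4316, 0.2243, 0.0867]
eef_rot: [180.0, 0.0, -134.7]
contact_force: [-0.1, -0.1, 0.5]
gripper_width: 0.0199
```

Call:
carry_out(
  commands=[0, 0, 0, -1, 0.545, 0, 0, 0, 0, 0.545],
)

```text
time_s: 9.6
tcp_pos: [0.4324, 0.2251, 0.0873]
eef_rot: [180.0, 0.1, -138.6]
contact_force: [0.2, 0.6, -0.1]
gripper_width: 0.0197
```

```bash
python3 - <<'E'
from plan import *
here()
c=shot('top');cv2.imwrite('pics/t3.png',cv2.resize(c['frame'][170:330,180:400,::-1],(792,576),interpolation=cv2.INTER_CUBIC))
E
```

```text
tcp [0.4324 0.2251 0.0873] flange M [-195.5   66.4] heading -26.9 F [ 0.2  0.6 -0.1] 0.0197
```

View pics/t3.png

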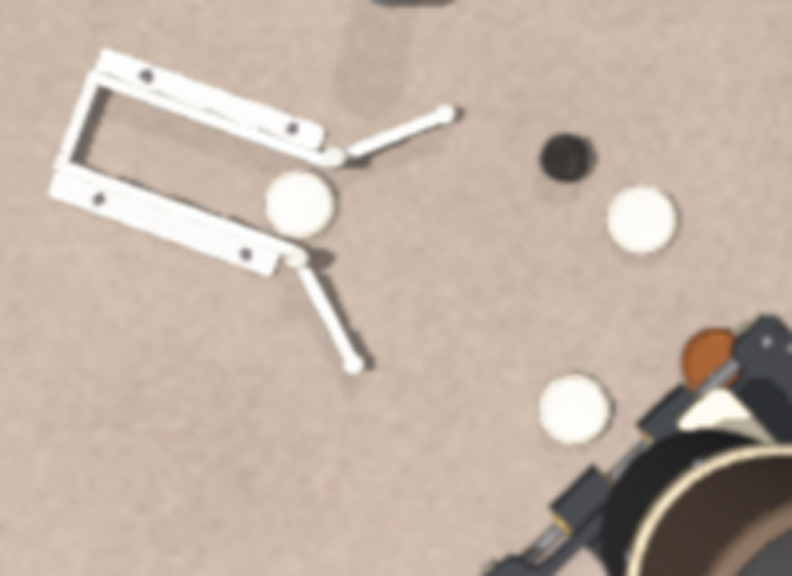

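C sits in the gate mouth at crop (300,204), as predicted, and the rest is unmoved. Next is B.

Call:
carry_out(
  commands=[0, 0, -0.6, 0, 0.545, 0, 0, -0.5, 0, 0.545, 0, 0, -0.3, 0, 0.545, 0, 0, -0.1, 0, 0.545, 0, 0, 0, 0, 0.545],
)

```text
time_s: 10.15
tcp_pos: [0.433, 0.2258, 0.026]
eef_rot: [-180.0, -0.1, -138.5]
contact_force: [0.4, -0.7, 0.6]
gripper_width: 0.02
```

```bash
python3 - <<'E'
from plan import *
m,h=here()
plan([m,(-110,26),(-80,0),(-40,0)],8,step=6,sm=9)
E
```

```text
tcp [0.433  0.2258 0.026 ] flange M [-194.6   66.2] heading -26.8 F [ 0.4 -0.7  0.6] 0.02
call 0 [-158.   48.] -27.0 0, 0, 0, 0.25, 0.545, 0.1, 0.1, 0, 0, 0.545, 0.1, 0.1, 0, -0.05, 0.545, 0.15, 0.1, 0, -0.05, 0.545, 0.1, 0.1, 0, -0.05, 0.545, 0.1, 0.1, 0, -0.1, 0.545, 0.1, 0.1, 0, -0.05, 0.545, 0.1, 0.1, 0, -0.05, 0.545
call 1 [-116.   26.] -27.0 0.1, 0.1, 0, -0.05, 0.545, 0.15, 0.1, 0, -0.05, 0.545, 0.1, 0.1, 0, 0, 0.545, 0.1, 0.1, 0, -0.05, 0.545, 0.1, 0.1, 0, 0, 0.545, 0.15, 0.05, 0, 0, 0.545, 0.1, 0.1, 0, 0.05, 0.545, 0.1, 0.1, 0, 0.05, 0.545
call 2 [-74.   6.] -18.0 0.1, 0.1, 0, 0.1, 0.545, 0.15, 0.1, 0, 0.1, 0.545, 0.1, 0.1, 0, 0.2, 0.545, 0.1, 0.05, 0, 0.25, 0.545, 0.15, 0.1, 0, 0.3, 0.545, 0.1, 0.1, 0, 0.35, 0.545, 0.1, 0.1, 0, 0.5, 0.545, 0.15, 0.1, 0, 0.55, 0.545
call 3 [-27.   0.] -1.0 0.1, 0.1, 0, 0.6, 0.545, 0.1, 0.1, 0, 0.7, 0.545, 0.1, 0.1, 0, 0.65, 0.545, 0.1, 0.1, 0, 0.6, 0.545, 0.1, 0.1, 0, 0.55, 0.545, 0.1, 0.15, 0, 0.45, 0.545, 0.05, 0.1, 0, 0.4, 0.545, 0.1, 0.15, 0, 0.25, 0.545
call 4 [8. 0.] -0.0 0.05, 0.15, 0, 0.2, 0.545, 0.05, 0.1, 0, 0.1, 0.545, 0.05, 0.15, 0, 0, 0.545, 0.05, 0.15, 0, 0, 0.545, 0.05, 0.15, 0, 0, 0.545, 0.05, 0.1, 0, 0, 0.545
```

Call:
carry_out(
  commands=[0.1, 0.1, 0, 0, 0.545, 0.1, 0.1, 0, 0, 0.545, 0.1, 0.1, 0, 0, 0.545, 0.1, 0.1, 0, 0, 0.545, 0.1, 0.1, 0, 0, 0.545, 0.15, 0.1, 0, 0, 0.545, 0.1, 0.1, 0, 0, 0.545, 0.1, 0.1, 0, 0, 0.545],
)

```text
time_s: 10.95
tcp_pos: [0.4671, 0.2577, 0.0265]
eef_rot: [-180.0, -0.0, -138.6]
contact_force: [0.8, -0.1, -0.2]
gripper_width: 0.0198
```

Call:
carry_out(
  commands=[0.1, 0.1, 0, 0, 0.545, 0.15, 0.1, 0, 0, 0.545, 0.1, 0.1, 0, 0, 0.545, 0.1, 0.1, 0, 0, 0.545, 0.1, 0.1, 0, 0, 0.545, 0.15, 0.05, 0, 0, 0.545, 0.1, 0.1, 0, 0.05, 0.545, 0.1, 0.1, 0, 0.05, 0.545],
)

```text
time_s: 11.75
tcp_pos: [0.5031, 0.2877, 0.0265]
eef_rot: [-180.0, -0.0, -138.2]
contact_force: [-0.2, -0.5, 0.4]
gripper_width: 0.0201
```

```bash
python3 - <<'E'
from plan import *
m,h=here();h=np.radians(h)
plan([m,m+25*np.array([np.cos(h),np.sin(h)]),(-75,0),(-40,0)],8,step=6,sm=7)
E
```

```text
tcp [0.5031 0.2877 0.0265] flange M [-111.1   24.1] heading -26.5 F [-0.2 -0.5  0.4] 0.0201
call 0 [-74.   5.] -19.0 0, 0, 0, -0.25, 0.545, 0.1, 0.1, 0, -0.05, 0.545, 0.1, 0.1, 0, 0, 0.545, 0.15, 0.1, 0, 0.1, 0.545, 0.1, 0.1, 0, 0.25, 0.545, 0.15, 0.05, 0, 0.45, 0.545, 0.1, 0.1, 0, 0.6, 0.545, 0.15, 0.05, 0, 0.75, 0.545
call 1 [-27.   0.] -0.0 0.1, 0.1, 0, 0.8, 0.545, 0.15, 0.1, 0, 0.85, 0.545, 0.1, 0.1, 0, 0.85, 0.545, 0.1, 0.15, 0, 0.7, 0.545, 0.05, 0.1, 0, 0.55, 0.545, 0.1, 0.15, 0, 0.45, 0.545, 0.05, 0.1, 0, 0.3, 0.545, 0.1, 0.15, 0, 0.2, 0.545
call 2 [8. 0.] -0.0 0.05, 0.15, 0, 0.05, 0.545, 0.05, 0.1, 0, 0, 0.545, 0.05, 0.15, 0, 0, 0.545, 0.05, 0.15, 0, 0, 0.545, 0.05, 0.15, 0, 0, 0.545, 0.05, 0.1, 0, 0, 0.545
```

Call:
carry_out(
  commands=[0.1, 0.1, 0, 0, 0.545, 0.1, 0.1, 0, 0, 0.545, 0.15, 0.1, 0, 0.1, 0.545, 0.1, 0.1, 0, 0.25, 0.545, 0.15, 0.05, 0, 0.4, 0.545, 0.1, 0.1, 0, 0.5, 0.545, 0.15, 0.05, 0, 0.6, 0.545, 0.1, 0.1, 0, 0.7, 0.545],
)

```text
time_s: 12.55
tcp_pos: [0.5412, 0.3156, 0.0265]
eef_rot: [-180.0, -0.0, -127.8]
contact_force: [0.6, -0.0, 0.3]
gripper_width: 0.0198
```

Call:
carry_out(
  commands=[0.15, 0.1, 0, 0.85, 0.545, 0.1, 0.1, 0, 0.85, 0.545, 0.1, 0.15, 0, 0.7, 0.545, 0.05, 0.1, 0, 0.55, 0.545, 0.1, 0.15, 0, 0.45, 0.545, 0.05, 0.1, 0, 0.3, 0.545, 0, 0, 0, 0.2, 0.545],
)

```text
time_s: 13.25
tcp_pos: [0.5631, 0.3442, 0.0265]
eef_rot: [-180.0, 0.0, -112.3]
contact_force: [-0.7, -0.3, -0.7]
gripper_width: 0.02
```

```bash
python3 - <<'E'
from plan import *
m,h=here()
s=telemetry.get_state();print('to go',toW((-18.5,0))-s['tcp_pos'][:2])
E
```

```text
tcp [0.5631 0.3442 0.0265] flange M [-33.6   0.8] heading -0.6 F [-0.7 -0.3 -0.7] 0.02
to go [0.0165208  0.03851528]
```

Call:
carry_out(
  commands=[0.05, 0.12, 0, 0, 0.545, 0.05, 0.12, 0, 0, 0.545, 0.05, 0.12, 0, 0, 0.545, 0.05, 0.12, 0, 0, 0.545, 0.05, 0.12, 0, 0, 0.545, 0.05, 0.12, 0, 0, 0.545, 0.05, 0.12, 0, 0, 0.545, 0.05, 0.12, 0, 0, 0.545],
)

```text
time_s: 14.05
tcp_pos: [0.5789, 0.3823, 0.0265]
eef_rot: [180.0, -0.0, -112.4]
contact_force: [-0.2, -0.0, -0.7]
gripper_width: 0.0203
```

Call:
carry_out(
  commands=[0, 0, 0, 0, 0.545, -0.15, -0.35, 0, 0, 0.545, 0, 0, 0.75, 0, 0.545, 0, 0, 0.75, 1, 0.545, 0.1, -0.6, 0, 1, 0.545, 0.1, -0.6, 0, 1, 0.545, 0.1, -0.6, 0, 1, 0.545, 0.1, -0.6, 0, 1, 0.545],
)

```text
time_s: 14.85
tcp_pos: [0.5888, 0.2711, 0.0869]
eef_rot: [-180.0, 0.0, -92.2]
contact_force: [0.9, -0.2, -0.4]
gripper_width: 0.0199
```

Call:
carry_out(
  commands=[0.1, -0.6, 0, 1, 0.545, 0.1, -0.6, 0, 1, 0.545, 0.1, -0.6, 0, 1, 0.545, 0.1, -0.55, 0, 1, 0.545, 0, 0, 0, 1, 0.545, 0, 0, 0, 1, 0.545, 0, 0, 0, 1, 0.545, 0, 0, 0, 1, 0.545],
)

```text
time_s: 15.65
tcp_pos: [0.6048, 0.1778, 0.0868]
eef_rot: [-180.0, 0.0, -60.2]
contact_force: [-0.2, 0.3, -0.0]
gripper_width: 0.0197
```

```bash
python3 - <<'E'
from plan import *
here()
s=telemetry.get_state();print('to go',toW((-198,-100.8))-s['tcp_pos'][:2])
c=shot('top');cv2.imwrite('pics/t4.png',cv2.resize(c['frame'][170:330,180:400,::-1],(792,576),interpolation=cv2.INTER_CUBIC))
E
```

```text
tcp [0.6048 0.1778 0.0868] flange M [-182.9  -78.2] heading 51.5 F [-0.2  0.3 -0. ] 0.0197
to go [0.0021127  0.00089638]
```

View pics/t4.png

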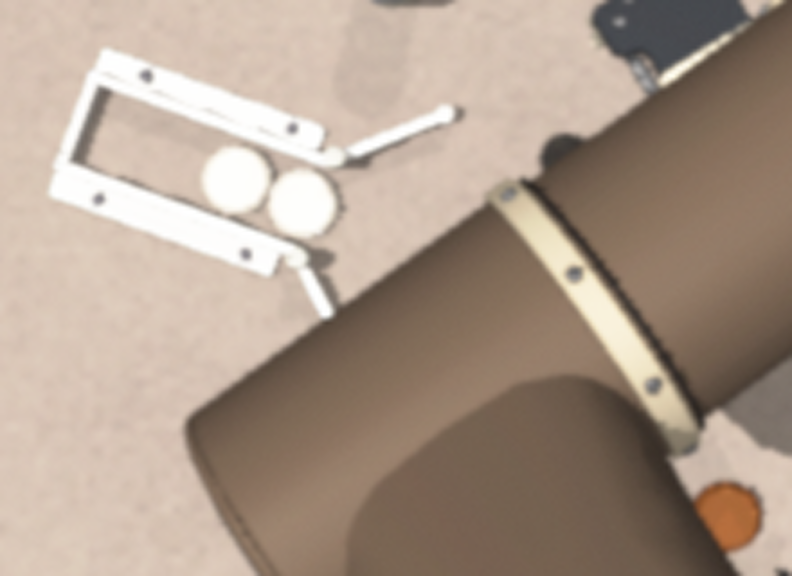

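Two flanges are now in line at crop (237,180) and (302,203), and the cap hasn't moved. Next I finish the turn and lower behind A.

Call:
carry_out(
  commands=[0.05, 0, -0.6, 1, 0.545, 0, 0, -0.5, 1, 0.545, 0, 0, -0.3, 0.1, 0.545, 0, 0, -0.1, 0, 0.545, 0, 0, 0, 0, 0.545],
)

```text
time_s: 16.2
tcp_pos: [0.6067, 0.1778, 0.0263]
eef_rot: [180.0, -0.0, -52.1]
contact_force: [-0.3, 0.0, 0.6]
gripper_width: 0.0196
```

```bash
python3 - <<'E'
from plan import *
m,h=here()
plan([m,(-148,-18),(-125,0),(-70,0)],8,step=5,sm=11)
E
```

```text
tcp [0.6067 0.1778 0.0263] flange M [-185.3  -77.7] heading 59.6 F [-0.3  0.   0.6] 0.0196
call 0 [-166.  -49.] 53.0 0, 0, 0, -0.6, 0.545, -0.1, 0.1, 0, -0.05, 0.545, -0.05, 0.1, 0, -0.1, 0.545, -0.1, 0.1, 0, -0.15, 0.545, -0.05, 0.05, 0, -0.15, 0.545, -0.1, 0.1, 0, -0.2, 0.545, -0.1, 0.1, 0, -0.2, 0.545, -0.05, 0.1, 0, -0.3, 0.545
call 1 [-140.  -20.] 38.0 -0.1, 0.1, 0, -0.3, 0.545, -0.05, 0.1, 0, -0.35, 0.545, -0.1, 0.1, 0, -0.35, 0.545, -0.05, 0.1, 0, -0.45, 0.545, -0.1, 0.1, 0, -0.5, 0.545, -0.05, 0.1, 0, -0.55, 0.545, -0.05, 0.1, 0, -0.6, 0.545, -0.1, 0.15, 0, -0.65, 0.545
call 2 [-105.   -3.] 14.0 -0.05, 0.1, 0, -0.7, 0.545, -0.05, 0.1, 0, -0.7, 0.545, -0.05, 0.1, 0, -0.75, 0.545, -0.05, 0.15, 0, -0.75, 0.545, -0.05, 0.1, 0, -0.75, 0.545, -0.05, 0.15, 0, -0.75, 0.545, 0, 0.1, 0, -0.75, 0.545, -0.05, 0.15, 0, -0.65, 0.545
call 3 [-66.   0.] 1.0 0, 0.1, 0, -0.65, 0.545, 0, 0.15, 0, -0.6, 0.545, 0, 0.1, 0, -0.5, 0.545, 0.05, 0.1, 0, -0.45, 0.545, 0, 0.15, 0, -0.35, 0.545, 0.05, 0.1, 0, -0.3, 0.545, 0, 0.15, 0, -0.25, 0.545, 0.05, 0.1, 0, -0.15, 0.545
call 4 [-26.   0.] 0.0 0.05, 0.1, 0, -0.15, 0.545, 0.05, 0.15, 0, -0.1, 0.545, 0.05, 0.1, 0, -0.05, 0.545, 0, 0.1, 0, -0.05, 0.545, 0.05, 0.15, 0, 0, 0.545, 0.05, 0.1, 0, 0, 0.545, 0.05, 0.1, 0, 0, 0.545, 0.05, 0.1, 0, 0, 0.545
call 5 [8. 0.] 0.0 0.05, 0.15, 0, 0, 0.545, 0.05, 0.1, 0, 0, 0.545, 0.05, 0.1, 0, 0, 0.545, 0.05, 0.1, 0, 0, 0.545, 0.05, 0.15, 0, 0, 0.545, 0.05, 0.1, 0, 0, 0.545, 0, 0.1, 0, 0, 0.545
```

Call:
carry_out(
  commands=[-0.1, 0.12, 0, 0, 0.545, -0.1, 0.12, 0, 0, 0.545, -0.1, 0.12, 0, 0, 0.545, -0.08, 0.1, 0, 0, 0.545, -0.08, 0.1, 0, 0, 0.545, -0.1, 0.12, 0, 0, 0.545, -0.1, 0.12, 0, 0, 0.545, -0.1, 0.12, 0, 0, 0.545],
)

```text
time_s: 17.0
tcp_pos: [0.576, 0.2151, 0.0266]
eef_rot: [-180.0, -0.0, -52.0]
contact_force: [0.5, -0.8, 0.3]
gripper_width: 0.0199
```

```bash
python3 - <<'E'
from plan import *
m,h=here();h=np.radians(h)
plan([m,m+25*np.array([np.cos(h),np.sin(h)]),(-130,0),(-80,0)],8,step=4.5,sm=9)
E
```

```text
tcp [0.576  0.2151 0.0266] flange M [-162.   -35.5] heading 59.7 F [ 0.5 -0.8  0.3] 0.0199
call 0 [-141.  -13.] 33.0 -0.05, -0.05, 0, -0.95, 0.545, -0.05, 0.1, 0, -0.5, 0.545, -0.1, 0.1, 0, -0.65, 0.545, -0.1, 0.05, 0, -0.75, 0.545, -0.1, 0.1, 0, -0.9, 0.545, -0.05, 0.1, 0, -1, 0.545, -0.1, 0.05, 0, -1, 0.545, -0.05, 0.1, 0, -0.95, 0.545
call 1 [-108.   -2.] 9.0 -0.05, 0.1, 0, -1, 0.545, -0.05, 0.15, 0, -0.9, 0.545, -0.05, 0.1, 0, -0.85, 0.545, -0.05, 0.1, 0, -0.8, 0.545, 0, 0.1, 0, -0.7, 0.545, -0.05, 0.15, 0, -0.65, 0.545, 0, 0.1, 0, -0.6, 0.545, 0, 0.1, 0, -0.5, 0.545
call 2 [-72.   0.] 0.0 0, 0.1, 0, -0.45, 0.545, 0.05, 0.15, 0, -0.4, 0.545, 0, 0.1, 0, -0.35, 0.545, 0, 0.1, 0, -0.3, 0.545, 0.05, 0.1, 0, -0.2, 0.545, 0.05, 0.1, 0, -0.2, 0.545, 0, 0.1, 0, -0.15, 0.545, 0.05, 0.1, 0, -0.1, 0.545
call 3 [-36.   0.] -0.0 0.05, 0.15, 0, -0.05, 0.545, 0.05, 0.1, 0, -0.05, 0.545, 0, 0.1, 0, 0, 0.545, 0.05, 0.1, 0, 0, 0.545, 0.05, 0.1, 0, 0, 0.545, 0.05, 0.1, 0, 0, 0.545, 0.05, 0.1, 0, 0, 0.545, 0.05, 0.1, 0, 0, 0.545
call 4 [-1.  0.] -0.0 0, 0.1, 0, 0, 0.545, 0.05, 0.1, 0, 0, 0.545, 0.05, 0.1, 0, 0, 0.545, 0.05, 0.1, 0, 0, 0.545, 0.05, 0.1, 0, 0, 0.545, 0, 0.1, 0, 0, 0.545, 0.05, 0.1, 0, 0, 0.545, 0.05, 0.15, 0, 0, 0.545
call 5 [8. 0.] -0.0 0.05, 0.1, 0, 0, 0.545, 0.05, 0.1, 0, 0, 0.545
```

Call:
carry_out(
  commands=[-0.1, 0.05, 0, -0.95, 0.545, -0.05, 0.05, 0, -0.5, 0.545, -0.1, 0.1, 0, -0.65, 0.545, -0.1, 0.05, 0, -0.75, 0.545, -0.05, 0.05, 0, -0.9, 0.545, -0.05, 0.1, 0, -1, 0.545, -0.1, 0.05, 0, -1, 0.545, -0.05, 0.1, 0, -0.95, 0.545],
)

```text
time_s: 17.8
tcp_pos: [0.5516, 0.2367, 0.0264]
eef_rot: [180.0, -0.0, -78.9]
contact_force: [0.6, 0.0, 0.4]
gripper_width: 0.0199
```

Call:
carry_out(
  commands=[-0.05, 0.1, 0, -1, 0.545, -0.05, 0.15, 0, -0.9, 0.545, -0.05, 0.1, 0, -0.85, 0.545, -0.05, 0.1, 0, -0.8, 0.545, 0, 0.1, 0, -0.7, 0.545, -0.05, 0.15, 0, -0.65, 0.545, 0, 0.1, 0, -0.6, 0.545, 0, 0.1, 0, -0.5, 0.545],
)

```text
time_s: 18.6
tcp_pos: [0.5418, 0.273, 0.0264]
eef_rot: [180.0, -0.0, -102.9]
contact_force: [0.2, -0.5, 0.7]
gripper_width: 0.02
```

```bash
python3 - <<'E'
from plan import *
m,h=here();h=np.radians(h)
plan([m,m+12*np.array([np.cos(h),np.sin(h)]),(-85,0),(-70,0)],8,step=5,sm=7)
E
```

```text
tcp [0.5418 0.273  0.0264] flange M [-108.    -1.3] heading 8.8 F [ 0.2 -0.5  0.7] 0.02
call 0 [-74.   0.] -0.0 -0.05, 0, 0, -0.55, 0.545, 0.05, 0.15, 0, -0.3, 0.545, 0, 0.1, 0, -0.3, 0.545, 0.05, 0.1, 0, -0.35, 0.545, 0, 0.15, 0, -0.3, 0.545, 0.05, 0.1, 0, -0.2, 0.545, 0.05, 0.1, 0, -0.15, 0.545, 0.05, 0.15, 0, -0.05, 0.545
call 1 [-36.   0.] 0.0 0.05, 0.1, 0, -0.05, 0.545, 0, 0.1, 0, 0, 0.545, 0.05, 0.1, 0, 0.05, 0.545, 0.05, 0.15, 0, 0, 0.545, 0.05, 0.1, 0, 0, 0.545, 0.05, 0.1, 0, 0, 0.545, 0.05, 0.1, 0, 0, 0.545, 0.05, 0.15, 0, 0, 0.545
call 2 [3. 0.] 0.0 0.05, 0.1, 0, 0, 0.545, 0.05, 0.1, 0, 0, 0.545, 0, 0.1, 0, 0, 0.545, 0.05, 0.1, 0, 0, 0.545, 0.05, 0.15, 0, 0, 0.545, 0.05, 0.1, 0, 0, 0.545, 0.05, 0.1, 0, 0, 0.545, 0.05, 0.1, 0, 0, 0.545
call 3 [8. 0.] 0.0 0.05, 0.15, 0, 0, 0.545
```

Call:
carry_out(
  commands=[-0.05, 0.05, 0, -0.5, 0.545, 0.05, 0.1, 0, -0.3, 0.545, 0, 0.1, 0, -0.3, 0.545, 0.05, 0.1, 0, -0.35, 0.545, 0, 0.15, 0, -0.3, 0.545, 0.05, 0.1, 0, -0.2, 0.545, 0.05, 0.1, 0, -0.15, 0.545, 0.05, 0.15, 0, -0.1, 0.545],
)

```text
time_s: 19.4
tcp_pos: [0.5505, 0.3069, 0.0265]
eef_rot: [180.0, -0.0, -111.6]
contact_force: [0.2, -0.5, 0.0]
gripper_width: 0.0198
```

Call:
carry_out(
  commands=[0.05, 0.1, 0, 0, 0.545, 0, 0.1, 0, 0, 0.545, 0.05, 0.1, 0, 0, 0.545, 0.05, 0.15, 0, 0, 0.545, 0.05, 0.1, 0, 0, 0.545, 0.05, 0.1, 0, 0, 0.545, 0.05, 0.1, 0, 0, 0.545, 0.05, 0.1, 0, 0, 0.545],
)

```text
time_s: 20.2
tcp_pos: [0.5645, 0.341, 0.0266]
eef_rot: [180.0, -0.0, -111.6]
contact_force: [0.9, -0.0, 0.9]
gripper_width: 0.02
```

```bash
python3 - <<'E'
from plan import *
m,h=here()
s=telemetry.get_state();print('to go',(toW((-18.5,0))-s['tcp_pos'][:2])/.04)
E
```

```text
tcp [0.5645 0.341  0.0266] flange M [-36.1  -1.3] heading 0.1 F [ 0.9 -0.   0.9] 0.02
to go [0.37934337 1.04327219]
```

Call:
carry_out(
  commands=[0.05, 0.13, 0, 0, 0.545, 0.05, 0.13, 0, 0, 0.545, 0.05, 0.13, 0, 0, 0.545, 0.05, 0.13, 0, 0, 0.545, 0.05, 0.13, 0, 0, 0.545, 0.05, 0.13, 0, 0, 0.545, 0.05, 0.13, 0, 0, 0.545, 0.05, 0.13, 0, 0, 0.545],
)

```text
time_s: 21.0
tcp_pos: [0.5805, 0.3827, 0.0265]
eef_rot: [180.0, -0.0, -111.6]
contact_force: [-0.6, 0.1, 0.3]
gripper_width: 0.0199
```

Call:
carry_out(
  commands=[0, 0, 0, 0, 0.545, -0.14, -0.35, 0, 0, 0.545, 0, 0, 0.6, 0, 0.545, -0.15, -0.37, 0.4, 1, 0.545, 0, 0, 0, 1, 1, 0, 0, 0, 1, 1, 0, 0, 0, 1, 1, 0, 0, 0, 1, 1],
)

```text
time_s: 21.8
tcp_pos: [0.5688, 0.3536, 0.0669]
eef_rot: [-180.0, 0.0, -91.4]
contact_force: [0.2, -0.6, -0.5]
gripper_width: 0.0005
```

Call:
carry_out(
  commands=[0, 0, 0, 1, 1, 0, 0, 0, 1, 1, 0, 0, 0, 1, 1, 0, 0, 0, 1, 1, 0, 0, 0, 1, 1, 0, 0, 0, 1, 1, 0, 0, 0, 1, 1, 0, 0, 0, 1, 1],
)

```text
time_s: 22.6
tcp_pos: [0.5689, 0.3536, 0.0667]
eef_rot: [-180.0, 0.0, -59.4]
contact_force: [0.0, 0.0, -0.3]
gripper_width: 0.0004
```

Call:
carry_out(
  commands=[0, 0, 0, 1, 1, 0, 0, 0, 1, 1, 0, 0, 0, 1, 1, 0, 0, 0, 1, 1, 0, 0, 0, 1, 1, 0, 0, 0, 1, 1, 0, 0, 0, 1, 1, 0, 0, 0, 1, 1],
)

```text
time_s: 23.4
tcp_pos: [0.5688, 0.3537, 0.0667]
eef_rot: [-180.0, -0.0, -27.4]
contact_force: [-0.6, -0.5, 0.5]
gripper_width: 0.0004
```

```bash
python3 - <<'E'
from plan import *
s=telemetry.get_state();print(s['tcp_pos'],s['eef_rot'],toM(s['tcp_pos']),s['gripper_width'])
c=shot('scene');cv2.imwrite('pics/s5.png',cv2.resize(c['frame'][130:300,130:360,::-1],(800,591),interpolation=cv2.INTER_CUBIC))
E
```

```text
[0.56882932 0.35367551 0.06673992] [-1.79961724e+02 -6.86794605e-03 -2.74057687e+01] [-49.5  -0.7] 0.00044198578390714313
```

View pics/s5.png

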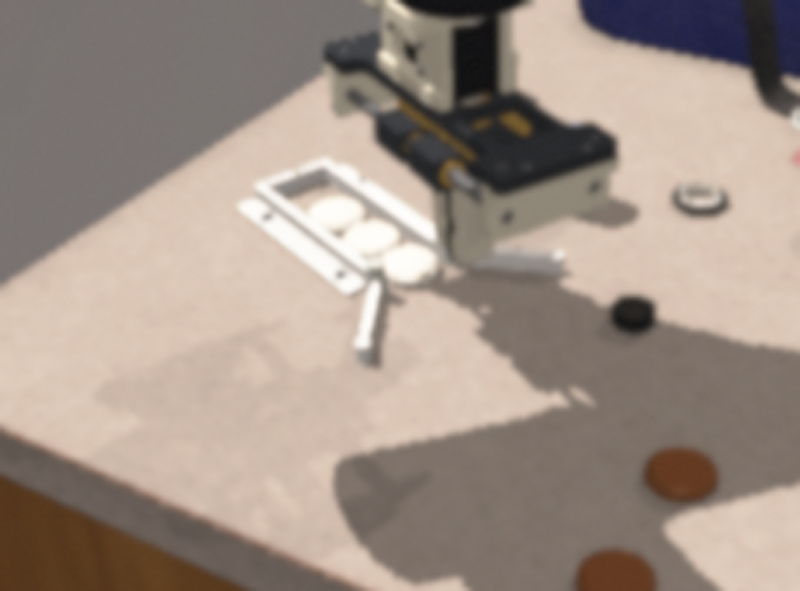

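All three flanges lie flat in a row, with the last at the gate at crop (410,263). The closed fingers are above and behind it. I'll finish the turn, lower and do the final push.

Call:
carry_out(
  commands=[0, 0, 0, 1, 1, 0, 0, -0.5, 0.4, 1, 0, 0, -0.4, 0, 1, 0, 0, -0.1, 0, 1, 0, 0, 0, 0, 1],
)

```text
time_s: 23.95
tcp_pos: [0.5685, 0.3532, 0.026]
eef_rot: [179.9, 0.0, -22.0]
contact_force: [0.9, 0.3, 0.0]
gripper_width: 0.0007
```

Call:
carry_out(
  commands=[0.05, 0.12, 0, 0, 1, 0.05, 0.12, 0, 0, 1, 0.05, 0.12, 0, 0, 1, 0.04, 0.11, 0, 0, 1, 0.04, 0.11, 0, 0, 1, 0.04, 0.11, 0, 0, 1, 0, 0, 0, 0, 1],
)

```text
time_s: 24.65
tcp_pos: [0.5797, 0.3815, 0.0266]
eef_rot: [180.0, -0.0, -22.0]
contact_force: [-0.4, -0.5, 0.1]
gripper_width: 0.0006
```

```bash
python3 - <<'E'
from plan import *
s=telemetry.get_state();print(s['tcp_pos'],s['eef_rot'],toM(s['tcp_pos']))
c=shot('scene');h=cv2.cvtColor(c['frame'],cv2.COLOR_RGB2HSV)
for x in(17,20,60,100): print(x,proj(c,np.r_[toW((x,0)),.01])[0].round(1))
a=np.array([proj(c,np.r_[toW((x,0)),.01])[0] for x in range(-10,143,3)])
print([(x,int(h[int(round(v)),int(round(u)),2]),int(h[int(round(v)),int(round(u)),1])) for x,(u,v) in zip(range(-10,143,3),a)])
E
```

```text
[0.57970204 0.38154592 0.02660533] [ 1.79998192e+02 -8.11761575e-03 -2.19544552e+01] [-19.6  -0.5]
17 [244.3 202.9]
20 [243.6 202.3]
60 [233.5 195. ]
100 [224. 188.]
[(-10, 85, 36), (-7, 76, 34), (-4, 95, 38), (-1, 125, 43), (2, 139, 40), (5, 150, 41), (8, 150, 41), (11, 166, 38), (14, 181, 35), (17, 187, 35), (20, 185, 34), (23, 188, 35), (26, 185, 34), (29, 186, 36), (32, 203, 35), (35, 231, 24), (38, 244, 18), (41, 254, 6), (44, 254, 5), (47, 254, 4), (50, 254, 4), (53, 254, 5), (56, 254, 4), (59, 254, 5), (62, 254, 5), (65, 253, 8), (68, 253, 8), (71, 249, 17), (74, 245, 19), (77, 247, 19), (80, 252, 10), (83, 253, 9), (86, 254, 6), (89, 254, 6), (92, 254, 5), (95, 254, 5), (98, 254, 5), (101, 254, 5), (104, 254, 8), (107, 253, 8), (110, 247, 21), (113, 242, 23), (116, 208, 44), (119, 208, 44), (122, 157, 41), (125, 146, 38), (128, 134, 27), (131, 132, 23), (134, 139, 18), (137, 139, 18), (140, 162, 17)]
```

The gaps between the flanges show at about x = 36, 74 and 114 mm, so the last centre is only at about 16 mm. It needs roughly 6 mm more.

Call:
carry_out(
  commands=[0.02, 0.05, 0, 0, 1, 0.02, 0.05, 0, 0, 1, 0.02, 0.05, 0, 0, 1, 0, 0, 0, 0, 1],
)

```text
time_s: 25.1
tcp_pos: [0.5821, 0.3874, 0.0265]
eef_rot: [-180.0, -0.0, -22.0]
contact_force: [0.4, -0.4, -0.3]
gripper_width: 0.0003
```

Call:
carry_out(
  commands=[-0.1, -0.25, 0, 0, 1, -0.1, -0.25, 0, 0, 1, 0, 0, 0.75, 0, 1, 0, 0, 0.75, 0, 1, -0.5, -0.9, 0.8, 0, 1, -0.5, -0.9, 0.8, 0, 1, -0.3, -0.9, 0.5, 0, 1, -0.1, -0.9, 0, 0, 1],
)

```text
time_s: 25.9
tcp_pos: [0.5193, 0.225, 0.1715]
eef_rot: [-179.7, -0.2, -21.9]
contact_force: [1.0, -0.1, -0.0]
gripper_width: 0.0003
```

Call:
carry_out(
  commands=[0, -0.9, 0, 0, 1, 0, -0.9, 0, 0, 1, 0, -0.9, 0, 0, 1, 0, 0, 0, 0, 1, 0, 0, 0, 0, 1],
)

```text
time_s: 26.4
tcp_pos: [0.5191, 0.1168, 0.1682]
eef_rot: [-180.0, -0.0, -22.1]
contact_force: [-0.8, 0.1, 0.3]
gripper_width: 0.0003
```

```bash
python3 - <<'E'
from plan import *
s=telemetry.get_state();print(s['time_s'],s['tcp_pos'],toM(s['tcp_pos']))
c=shot('top');
h=cv2.cvtColor(c['frame'],cv2.COLOR_RGB2HSV)
m=(h[...,2]<60).astype(np.uint8);n,l,st,ce=cv2.connectedComponentsWithStats(m)
for i in range(1,n):
    if abs(ce[i][0]-337)<8 and abs(ce[i][1]-213)<8: print('cap',ce[i],st[i,4])
X=range(-10,146,2)
print([(x,int(h[int(round(v)),int(round(u)),2])) for x in X for u,v in proj(c,np.r_[toW((x,0)),.01])])
im=cv2.resize(c['frame'][175:255,185:295,::-1],(792,576),interpolation=cv2.INTER_CUBIC)
cv2.imwrite('pics/t6.png',im)
for x in(17,132): print(x,(proj(c,np.r_[toW((x,0)),.01])[0]-[185,175]+.5)*7.2)
E
```

```text
26.4 [0.51912226 0.11675643 0.16819738] [-288.   -42.1]
cap [336.59649123 213.03508772] 57
[(-10, 187), (-8, 187), (-6, 184), (-4, 183), (-2, 177), (0, 136), (2, 133), (4, 167), (6, 232), (8, 250), (10, 253), (12, 253), (14, 253), (16, 253), (18, 253), (20, 253), (22, 253), (24, 253), (26, 253), (28, 253), (30, 253), (32, 253), (34, 253), (36, 252), (38, 252), (40, 250), (42, 230), (44, 202), (46, 223), (48, 249), (50, 252), (52, 253), (54, 253), (56, 253), (58, 253), (60, 253), (62, 253), (64, 253), (66, 253), (68, 253), (70, 253), (72, 253), (74, 253), (76, 253), (78, 248), (80, 232), (82, 202), (84, 191), (86, 220), (88, 244), (90, 252), (92, 253), (94, 253), (96, 253), (98, 253), (100, 253), (102, 253), (104, 253), (106, 253), (108, 253), (110, 253), (112, 253), (114, 253), (116, 253), (118, 250), (120, 240), (122, 221), (124, 201), (126, 202), (128, 202), (130, 201), (132, 195), (134, 168), (136, 120), (138, 110), (140, 113), (142, 179), (144, 238)]
17 [544.39478111 359.95469312]
132 [167.62699207 220.57001335]
```

View pics/t6.png

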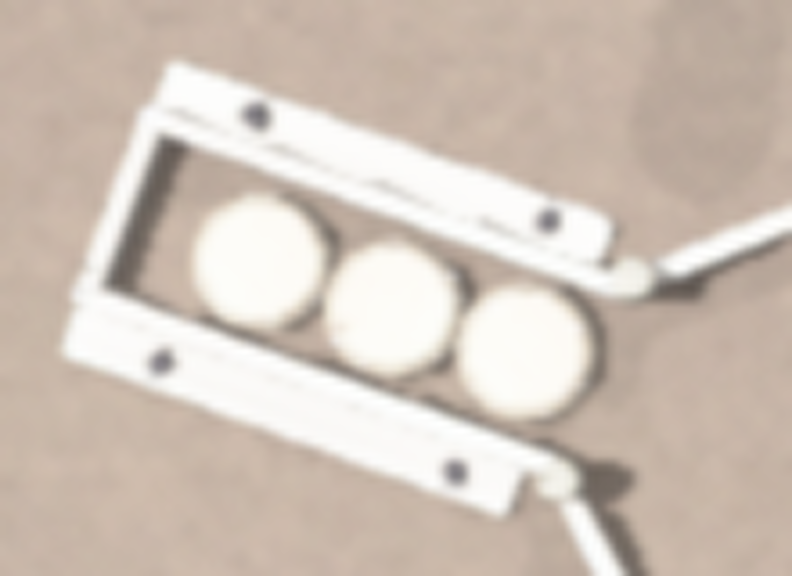

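The crop shows the three flanges flat in the slot at (525,352), (393,308) and (260,262). Their centres are about 24, 63 and 103 mm past the gate, all on the middle line. The cap is where it was, so I'm handing in.

```bash
python3 -c "
from plant import r
print(r.close_job())"
```

```text
the job is handed in; nothing more can be done
None
```

I pushed all three flanges through the gate, and they now lie flat in the slot. I steered each one to the gate mouth with the fingertips 20 mm apart as a two-point cradle, and each flange pushed the one before it along. The last push was made with the closed fingers turned end-on.

- **Flanges:** the last top view puts their centres about 24, 63 and 103 mm past the gate, close to the slot's middle line; at least 17 mm is needed.
- **Cap and bystanders:** the cap moved by less than half a pixel (under 1 mm) in the top view. I did not re-measure the clamp, O-ring and can at the end, but the fingertips were never near them while lowered.
- **Forces and time:** force readings between moves stayed within about 2 N, which is sensor noise. The arm was well clear at about 26 s when I handed in.
- **What disagreed:** the final push first left the last flange at about 16 mm by the scene camera, so I pushed about 6 mm further. During the pushes the arm mostly hid the flanges from the cameras, so I followed them by the tool position and checked each result afterwards.

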